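# Lock the cover of a microscope's lamp base

### The arm

A 6-joint arm with a two-finger parallel gripper is mounted at the origin on the work surface. World frame = base frame: x ahead of the robot, y to its left, z up, the work surface at z = 0. Lengths are in m, angles in rad, forces in N, time in s.
With the tool pointing down it reaches from about 0.25 to 0.775 m from the base axis. Payload 4 kg.
Tool frame: the origin (TCP) lies between the finger pads; the fingertips stand 14 mm ahead of it and the grasp point (between the pads) lies 5 mm behind it; z points along the fingers, y is the direction in which the jaws open and shut (so a half turn about z gives the same grasp; the last joint's range is limited). The gripper opens to 85 mm and grips with 20 to 120 N. Pads are 22 mm wide; open, the fingers measure 114 mm over their backs; the gripper's body (76 mm by 85 mm) begins 54 mm behind the grasp point. The pads swing forward as they close: fully open they stand 13 mm farther back than shut.
Start: joints at [-1.365, 0.087, 1.371, -0, 1.684, -0.103], TCP at [0.167, -0.524, 0.245] pointing down, gripper open.
Joint ranges: [-3.1, 3.1], [-0.76, 2.03], [0.27, 2.55], [-1.08, 4.22], [0.17, 2.65], [-2.57, 2.57]. Speed limits (rad/s): [2.79, 2.79, 3.14, 3.14, 3.14, 3.14].

### API

Orientations are given as a unit quaternion [x, y, z, w].
In Python, from rig import get_state, camera, close_job gives the robot as it stands.
- The arm moves only by the tool play_rows, never from a script. Its argument "moves" is a list of rows, each a list of 2 entries, a list of its own where there are three numbers: the shift along the tool's x, y, z in m, then the turn about the tool's z in degrees. A call has 1 to 8 rows; each row shifts and turns the commanded pose from where the row before left it, along the tool's axes as they then stand; what a row does not reach is not made up. A row lasts 1/12 s, in which the tool goes at most 41.7 mm and 7.16 degrees, less where a joint would pass 70% of its speed; a pose out of reach is approached as far as the arm can. A call with a gripper value outside its range is refused whole. "jaw" is the opening, from 0 (shut) to 1 (fully open), set as the call begins (left out, the last holds). The fingers move at their own pace and stop on an object; "grip_force" is the grip in N (left out, the last holds). Time passes only in rows, so rows that do not move let the fingers close. It gives the time, the measured TCP pose, the force and the opening at its end, in the units of the state.
- get_state(): the state, without advancing time (a new reading comes with each control period).
- camera(name): name is "scene" or "top" or "wrist"; returns a dict with "color" (420x560x3 uint8, blue, green, red), "z_map" (420x560 float32, m along the optical axis (not along the pixel's ray), 0 where there is no reading), "fx", "fy", "cx", "cy" (pixels), "R" (3x3) and "t" (3): a world point X has camera coordinates R X + t. Camera axes: x right, y down, z forward; pixel columns grow to the right and rows downward; lengths in m; the calibration is good to about 2 mm. A picture is of the moment at which its call begins.
- close_job(): hands the job in, once; it reports no verdict.
The state is a dict: "time": time; "q": joint angles; "qd": joint speeds; "effort": joint torques, N m; "position": TCP position; "tcp_rot": TCP orientation; "ft_force": force on the tool from outside, world axes, zero at the start; "moment": the same for the moment, N m; "finger_gap": finger opening in m.
Only numpy, scipy, OpenCV 4.12 (cv2) and the standard library are available. Lean on these libraries where they do the work, as an engineer would, in place of code of your own. Each camera call takes 0.05 s, during which the arm holds its last target.

### The job

The bulb in the microscope's lamp base has been changed and its black cover is back on. Turn the cover's three captive tab-headed bolts clockwise, in any order, each fully home to its end stop (the tabs then lie along the long side of the base), and let go. Do not grip or push hard on the white housing or the round brightness dial on its bare end.

Things in the scene. Friction and masses are not known exactly. Their poses are not given: they have to be found in the camera images.
- housing: microscope lamp base, fixed to the bench, at any yaw: white box, black skirt, 340 mm long (x), 180 wide (y), 60 high. Origin: centre of underside. Black cover with glass lens on top, 6 mm thick, 250 x 168 mm, from x = -165 to 85, carries the three bolts. Bare white +x end: vent slots and, at x = 140, y = -45, a round ribbed steel dial, 36 mm across, 16 high (not a bolt).
- bolt_a_bar (a point): captive bolt at housing x = -105, y = 50 mm: upright steel tab 42 mm long (x axis), 13 thick, 32 tall on a round foot 34 across. Point on its vertical turning axis, at grip height 103 mm above the bench: tab top 9 mm above it, foot top 23 below. Turns clockwise from above, light friction, stays put; starts 55 to 76 degrees short of its stop, where its x axis points along the housing's x.
- bolt_b_bar (a point): captive bolt at housing x = -105, y = -50 mm: upright steel tab 42 mm long (x axis), 13 thick, 32 tall on a round foot 34 across. Point on its vertical turning axis, at grip height 103 mm above the bench: tab top 9 mm above it, foot top 23 below. Turns clockwise from above, light friction, stays put; starts 55 to 76 degrees short of its stop, where its x axis points along the housing's x.
- bolt_c_bar (a point): captive bolt at housing x = 45, y = 0 mm: upright steel tab 42 mm long (x axis), 13 thick, 32 tall on a round foot 34 across. Point on its vertical turning axis, at grip height 103 mm above the bench: tab top 9 mm above it, foot top 23 below. Turns clockwise from above, light friction, stays put; starts 55 to 76 degrees short of its stop, where its x axis points along the housing's x.

How it is judged:
By the outcome, as a careful person would: the job done as asked, in the order asked, and still so for the second after the job is handed in, with the robot touching nothing.
It also fails if it takes over 56 s, if anything falls off the work surface, if the arm or the gripper's body presses on something with over 40 N, if the wrist force passes 120 N, or if a joint passes its speed limit or range.

## Working session

There is one attempt and no reset: what is moved stays moved. The work goes in short steps, Python scripts to look and compute and a tool call to move; the robot and the scene stay as the last step left them, time stands still between calls to the robot, and variables do not carry over. Pictures are saved under pics/ and viewed, and the job is handed in when it is done.

Besides the shell and the picture viewer there is one more tool, called after "Request:" as name([rows], argument=value, ...), one row to a line, values as JSON. play_rows: Moves the arm, as the interface text tells. Its arguments: {"type":"object","properties":{"moves":{"type":"array","items":{"type":"array"}},"jaw":{"type":"number"},"grip_force":{"type":"number"}},"required":["moves"]}

```bash
mkdir -p pics; ls
python3 - <<'E'
from rig import *
import cv2,numpy as np,pickle
for n in ["top","scene"]:
    c=camera(n); cv2.imwrite(f"pics/{n}0.png",c["color"]); pickle.dump(c,open(f"{n}0.pkl","wb"))
    print(n,c["fx"],c["cx"],c["cy"],c["R"],c["t"])
print(get_state())
E
```

```text
pics
top 410.70461446506465 278.5755670897209 211.36404946006562 [[ 0.01339335 -0.99968968 -0.02100383]
 [-0.99054131 -0.01039614 -0.13682047]
 [ 0.13655965  0.02263764 -0.99037316]] [0.00523881 0.59046536 0.6745931 ]
scene 452.500255235908 275.28313002052124 205.83301789590294 [[ 0.81159652  0.58421742 -0.00105201]
 [ 0.35529201 -0.49500052 -0.79293258]
 [-0.46376576  0.64316755 -0.60930848]] [-0.48742376 -0.13420569  0.94870118]
{'time': 0.1, 'q': array([-1.36512143e+00,  8.79274256e-02,  1.37215372e+00,  7.77063534e-07,
        1.68362141e+00, -1.03084186e-01]), 'qd': array([ 4.73800303e-04, -6.52979993e-06, -2.92156195e-03, -2.46080809e-04,
       -9.30028911e-04,  3.89359342e-04]), 'effort': array([ 2.11621249e-03, -3.53016758e+01, -3.14219320e+01, -1.58342186e-04,
        7.97608896e-03,  4.04858577e-05]), 'position': array([ 0.16704621, -0.5235583 ,  0.24420517]), 'tcp_rot': array([ 9.88106570e-01,  1.53767009e-01, -5.37047248e-05, -1.05358249e-03]), 'ft_force': array([0.2036758 , 0.8594016 , 0.94086961]), 'moment': array([-0.01055532, -0.03063689,  0.04255045]), 'finger_gap': 0.08555888038319401}
```

View pics/top0.png

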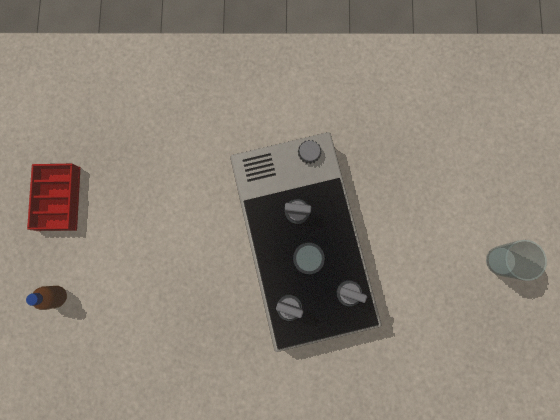

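View pics/scene0.png

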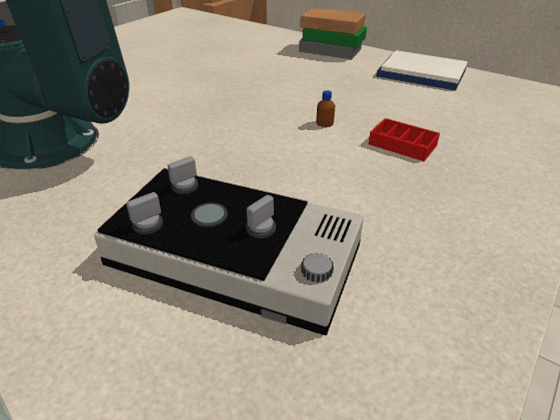

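The top view shows the housing near the centre: dial (310,151), bolts at about (297,210), (350,293) and (289,308), and housing +x pointing up the image. I'll measure these with the depth map.

```bash
cat > h.py <<'E'
import numpy as np,cv2
def cloud(c):
    z=c["z_map"].astype(float); v,u=np.mgrid[:z.shape[0],:z.shape[1]]
    P=np.stack([(u-c["cx"])/c["fx"]*z,(v-c["cy"])/c["fy"]*z,z],-1)
    W=(P-c["t"])@c["R"]; W[z==0]=np.nan
    return W
def housing(W):
    m=(W[...,2]>.05)&(W[...,2]<.075)
    n,l,s,_=cv2.connectedComponentsWithStats(m.astype(np.uint8)); k=1+s[1:,4].argmax()
    p=W[l==k][:,:2].astype(np.float32)
    return cv2.minAreaRect(p*1000), p
def tabs(W,lo=.09,hi=.12):
    m=(W[...,2]>lo)&(W[...,2]<hi)
    n,l,s,_=cv2.connectedComponentsWithStats(m.astype(np.uint8))
    out=[]
    for k in range(1,n):
        if s[k,4]<20: continue
        p=W[l==k]; p2=p[:,:2].astype(np.float32)*1000
        r=cv2.minAreaRect(p2); ev,E=np.linalg.eigh(np.cov(p2.T)); d=E[:,1]
        out.append((s[k,4],p.mean(0).round(4),np.median(p[:,2]).round(4),r,np.degrees(np.arctan2(d[1],d[0])).round(1)))
    return out
E
python3 - <<'E'
import pickle;from h import *
for n in ["top","scene"]:
    W=cloud(pickle.load(open(n+"0.pkl","rb"))); r,p=housing(W); print(n,r,cv2.boxPoints(r).round(0).tolist())
    print("bench z",np.nanmedian(W[250:330,150:220,2]) if n=="top" else "")
    for t in tabs(W):
        if np.hypot(*(t[1][:2]-np.array(r[0])/1000))<.2: print(t)
E
```

```text
top ((543.6195068359375, -29.924453735351562), (340.3787841796875, 180.3054962158203), 14.240092277526855) [[356.0, 16.0], [401.0, -159.0], [731.0, -75.0], [686.0, 99.0]]
bench z -0.0006096644438628867
(np.int32(254), array([ 0.5858, -0.0187,  0.1088]), np.float64(0.1104), ((586.9940795898438, -18.5338077545166), (41.256832122802734, 13.049728393554688), 83.90643310546875), np.float64(84.2))
(np.int32(246), array([ 0.4545, -0.1027,  0.11  ]), np.float64(0.1106), ((454.12255859375, -103.72197723388672), (41.893924713134766, 12.495377540588379), 72.4840087890625), np.float64(72.4))
(np.int32(255), array([ 0.4303, -0.0073,  0.1098]), np.float64(0.1106), ((429.73614501953125, -7.135524749755859), (41.156620025634766, 12.80008602142334), 72.8502426147461), np.float64(72.5))
scene ((545.7692260742188, -29.742416381835938), (339.6824035644531, 181.0529022216797), 14.563983917236328) [[359.0, 15.0], [404.0, -160.0], [733.0, -75.0], [687.0, 101.0]]
bench z 
(np.int32(459), array([ 0.4344, -0.0092,  0.1039]), np.float64(0.1047), ((431.3956604003906, -6.486124038696289), (42.108455657958984, 15.099337577819824), 74.1744155883789), np.float64(71.2))
(np.int32(586), array([ 0.4591, -0.1057,  0.1041]), np.float64(0.105), ((456.0004577636719, -103.21224975585938), (42.17437744140625, 15.960744857788086), 70.50645446777344), np.float64(71.2))
(np.int32(520), array([ 0.5915, -0.0217,  0.1046]), np.float64(0.1062), ((589.2230834960938, -18.160146713256836), (42.74417495727539, 14.149210929870605), 83.0428695678711), np.float64(80.8))
```

```bash
cat >> h.py <<'E'
from scipy.spatial.transform import Rotation as Ro
C=np.array([.5445,-.0298]);YAW=14.4
B={'a':(.4305,-.0070,72.7),'b':(.455,-.1037,72.4),'c':(.588,-.0184,83.8)}
def plan(x,y,yaw,z):
    from rig import get_state
    s=get_state(); R=Ro.from_quat(s["tcp_rot"]).as_matrix()
    cy=np.degrees(np.arctan2(R[1,0],R[0,0]))
    d=np.array([x,y,z])-s["position"]
    print("t",s["time"],"pos",s["position"].round(4),"yaw",cy.round(2),"tilt",R[2].round(4),"f",s["ft_force"].round(1),"m",s["moment"].round(2),"gap",round(s["finger_gap"],4),"q6",s["q"][5].round(2))
    print("tool shift mm",(R.T@d*1000).round(1),"turn first deg",round(cy-yaw,2))
    y2=np.radians(yaw);X=np.array([np.cos(y2),np.sin(y2)]);Y=np.array([X[1],-X[0]])
    print("shift mm after turn",(X@d[:2]*1000).round(1),(Y@d[:2]*1000).round(1),(-d[2]*1000).round(1))
E
python3 -c "
from h import *
plan(*B['b'],.16)"
```

```text
t 0.1 pos [ 0.167  -0.5236  0.2442] yaw 17.69 tilt [ 2.0e-04 -2.1e-03 -1.0e+00] f [0.2 0.9 0.9] m [-0.01 -0.03  0.04] gap 0.0856 q6 -0.1
tool shift mm [ 401.9 -312.3   84.9] turn first deg -54.71
shift mm after turn 487.3 147.5 84.2
```

Request:
play_rows([
  [[0.025,-0.0195,0],0],
  [[0.025,-0.0195,0],0],
  [[0.025,-0.0195,0],0],
  [[0.025,-0.0195,0],0],
  [[0.025,-0.0195,0],0],
  [[0.025,-0.0195,0],0],
  [[0.025,-0.0195,0],0],
  [[0.025,-0.0195,0],0],
], jaw=0.6)

```text
time: 0.77
position: [0.3107, -0.313, 0.2448]
tcp_rot: [0.988, 0.154, -0.0, -0.0]
ft_force: [1.1, -0.5, -0.0]
finger_gap: 0.051
```

Request:
play_rows([
  [[0.025,-0.0195,0],0],
  [[0.025,-0.0195,0],0],
  [[0.025,-0.0195,0],0],
  [[0.025,-0.0195,0],0],
  [[0.025,-0.0195,0],0],
  [[0.025,-0.0195,0],0],
  [[0.025,-0.0195,0],0],
  [[0.025,-0.0195,0],0],
])

```text
time: 1.43
position: [0.4538, -0.1036, 0.2448]
tcp_rot: [0.988, 0.154, -0.0, -0.0]
ft_force: [1.2, 0.2, 1.1]
finger_gap: 0.051
```

Request:
play_rows([
  [[0,0,0.01],-6.8],
  [[0,0,0.01],-6.8],
  [[0,0,0.01],-6.8],
  [[0,0,0.01],-6.8],
  [[0,0,0.01],-6.8],
  [[0,0,0.01],-6.8],
  [[0,0,0.01],-6.8],
  [[0,0,0.01],-6.8],
])

```text
time: 2.1
position: [0.453, -0.105, 0.1642]
tcp_rot: [0.807, 0.591, -0.0, -0.0]
ft_force: [-0.2, -0.2, 0.8]
finger_gap: 0.0515
```

```bash
python3 -c "
from h import *
from rig import camera
plan(*B['b'],.098)
c=camera('wrist');cv2.imwrite('pics/w1.png',c['color'])
for t in tabs(cloud(c)): print(t)
"
```

```text
t 2.1 pos [ 0.453  -0.105   0.1642] yaw 72.43 tilt [-0.     -0.0011 -1.    ] f [-0.2 -0.2  0.8] m [ 0.03 -0.08 -0.01] gap 0.0515 q6 -0.04
tool shift mm [ 1.9  1.6 66.2] turn first deg 0.03
shift mm after turn 1.9 1.5 66.2
(np.int32(3094), array([ 0.5833, -0.0213,  0.1063]), np.float64(0.1099), ((586.1885375976562, -20.304594039916992), (41.390865325927734, 14.012663841247559), 85.03978729248047), np.float64(86.3))
(np.int32(2126), array([ 0.4313, -0.0091,  0.1086]), np.float64(0.1111), ((429.3620910644531, -8.532659530639648), (41.77664566040039, 13.68384838104248), 73.06571197509766), np.float64(73.3))
(np.int32(1246), array([ 0.455 , -0.1026,  0.1102]), np.float64(0.1112), ((454.03924560546875, -105.26084899902344), (42.026058197021484, 12.904462814331055), 72.34217071533203), np.float64(73.0))
```

View pics/w1.png

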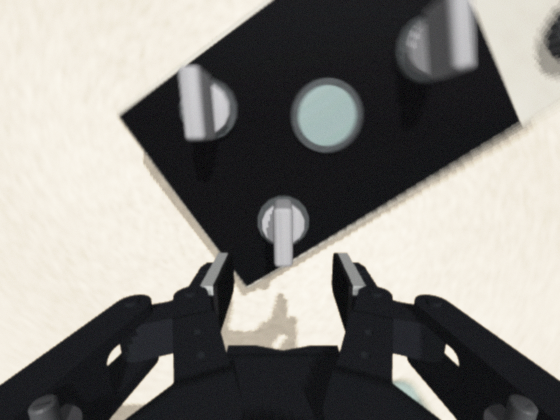

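Request:
play_rows([
  [[0.001,0.001,0.011],0],
  [[0,0,0.011],0],
  [[0,0,0.011],0],
  [[0,0,0.011],0],
  [[0,0,0.011],0],
  [[0,0,0.01],0],
  [[0,0,0],0],
])

```text
time: 2.73
position: [0.453, -0.104, 0.0973]
tcp_rot: [0.809, 0.588, -0.001, -0.002]
ft_force: [-0.9, 0.9, -0.0]
finger_gap: 0.0514
```

The wrist view shows tab b at (283,235), midway between the fingers (215 and 345). I'll grip it.

Request:
play_rows([
  [[0,0,0],0],
  [[0,0,0],0],
  [[0,0,0],0],
  [[0,0,0],0],
  [[0,0,0],0],
  [[0,0,0],0],
], jaw=0, grip_force=40)

```text
time: 3.23
position: [0.4536, -0.1042, 0.1013]
tcp_rot: [0.809, 0.588, -0.001, -0.001]
ft_force: [-5.4, 1.5, 4.1]
finger_gap: 0.0125
```

```bash
python3 -c "
from h import *
plan(*B['b'],.098)
"
```

```text
t 3.2333 pos [ 0.4536 -0.1042  0.1013] yaw 72.1 tilt [-3.0e-04 -2.5e-03 -1.0e+00] f [-5.4  1.5  4.1] m [0.3  0.83 0.02] gap 0.0125 q6 -0.04
tool shift mm [0.9 1.2 3.3] turn first deg -0.3
shift mm after turn 0.9 1.2 3.3
```

Request:
play_rows([
  [[0,0,0],3],
  [[0,0,0],5],
  [[0,0,0],5],
  [[0,0,0],0],
])

```text
time: 3.57
position: [0.4536, -0.1042, 0.1013]
tcp_rot: [0.871, 0.492, -0.001, -0.001]
ft_force: [-5.4, 1.3, 4.0]
finger_gap: 0.0125
```

```bash
python3 -c "
from h import *
plan(*B['b'],.098)
"
```

```text
t 3.5667 pos [ 0.4536 -0.1042  0.1013] yaw 58.93 tilt [-8.0e-04 -2.3e-03 -1.0e+00] f [-5.4  1.3  4. ] m [ 0.23  0.78 -0.05] gap 0.0125 q6 0.19
tool shift mm [1.2 0.9 3.3] turn first deg -13.47
shift mm after turn 0.9 1.2 3.3
```

Request:
play_rows([
  [[0,0,0],6],
  [[0,0,0],6],
  [[0,0,0],6],
  [[0,0,0],6],
  [[0,0,0],6],
  [[0,0,0],6],
  [[0,0,0],5],
  [[0,0,0],0],
])

```text
time: 4.23
position: [0.4536, -0.1043, 0.1013]
tcp_rot: [0.988, 0.156, -0.001, -0.0]
ft_force: [-5.7, 1.4, 4.2]
finger_gap: 0.0126
```

```bash
python3 -c "
from h import *
plan(*B['b'],.098)
"
```

```text
t 4.2333 pos [ 0.4536 -0.1043  0.1013] yaw 17.92 tilt [-0.0022 -0.0011 -1.    ] f [-5.7  1.4  4.2] m [ 0.23  0.84 -0.1 ] gap 0.0126 q6 0.91
tool shift mm [ 1.5 -0.1  3.3] turn first deg -54.48
shift mm after turn 1.0 1.2 3.3
```

Request:
play_rows([
  [[0,0,0],2],
  [[0,0,0],1.5],
  [[0,0,0],0],
])

```text
time: 4.48
position: [0.4536, -0.1043, 0.1013]
tcp_rot: [0.992, 0.127, -0.001, -0.0]
ft_force: [-4.6, 0.7, 5.0]
finger_gap: 0.0124
```

```bash
python3 -c "
from h import *
plan(*B['b'],.098)
"
```

```text
t 4.4833 pos [ 0.4536 -0.1043  0.1013] yaw 14.54 tilt [-0.0023 -0.001  -1.    ] f [-4.6  0.7  5. ] m [ 0.27  0.84 -0.07] gap 0.0124 q6 0.97
tool shift mm [ 1.5 -0.2  3.3] turn first deg -57.86
shift mm after turn 1.0 1.2 3.3
```

Not at the stop yet (no torque rise), so I'll carry on in small steps.

Request:
play_rows([
  [[0,0,0],1],
  [[0,0,0],1],
  [[0,0,0],0],
])

```text
time: 4.73
position: [0.4535, -0.1043, 0.1013]
tcp_rot: [0.994, 0.111, -0.001, -0.0]
ft_force: [-5.5, 1.3, 4.2]
finger_gap: 0.0118
```

```bash
python3 -c "
from h import *
plan(*B['b'],.098)
"
```

```text
t 4.7333 pos [ 0.4535 -0.1043  0.1013] yaw 12.72 tilt [-2.6e-03 -5.0e-04 -1.0e+00] f [-5.5  1.3  4.2] m [0.15 0.9  0.88] gap 0.0118 q6 1.0
tool shift mm [ 1.5 -0.2  3.3] turn first deg -59.68
shift mm after turn 1.0 1.2 3.3
```

Request:
play_rows([
  [[0,0,0],1],
  [[0,0,0],1],
  [[0,0,0],0],
])

```text
time: 4.98
position: [0.4536, -0.1042, 0.1013]
tcp_rot: [0.996, 0.094, -0.001, 0.0]
ft_force: [-4.8, 1.4, 4.4]
finger_gap: 0.0123
```

```bash
python3 -c "
from h import *
plan(*B['b'],.098)
"
```

```text
t 4.9833 pos [ 0.4536 -0.1042  0.1013] yaw 10.84 tilt [-2.8e-03 -1.0e-04 -1.0e+00] f [-4.8  1.4  4.4] m [0.12 0.95 1.48] gap 0.0123 q6 1.03
tool shift mm [ 1.5 -0.2  3.3] turn first deg -61.56
shift mm after turn 0.9 1.2 3.3
```

The moment about z rose to 1.5 N m at the stop, so bolt b is home. Next I'll open, lift and check.

Request:
play_rows([
  [[0,0,0],0],
  [[0,0,0],0],
  [[0,0,0],0],
  [[0,0,0],0],
], jaw=0.6)

```text
time: 5.32
position: [0.455, -0.1048, 0.1006]
tcp_rot: [0.996, 0.092, 0.0, 0.0]
ft_force: [0.3, -0.5, -0.6]
finger_gap: 0.0514
```

Request:
play_rows([
  [[0,0,-0.015],0],
  [[0,0,-0.015],0],
  [[0,0,-0.015],0],
  [[0,0,-0.015],0],
  [[0,0,-0.005],0],
  [[0,0,0],0],
])

```text
time: 5.82
position: [0.4557, -0.105, 0.167]
tcp_rot: [0.996, 0.092, 0.002, 0.001]
ft_force: [0.3, -0.8, -0.5]
finger_gap: 0.0511
```

```bash
python3 -c "
from h import *
from rig import camera
plan(*B['a'],.160)
c=camera('wrist');cv2.imwrite('pics/w2.png',c['color'])
for t in tabs(cloud(c)): print(t)
c=camera('top');cv2.imwrite('pics/t2.png',c['color'])
for t in tabs(cloud(c)): print(t)
"
```

```text
t 5.8167 pos [ 0.4557 -0.105   0.167 ] yaw 10.58 tilt [ 0.0034  0.0021 -1.    ] f [ 0.3 -0.8 -0.5] m [ 0.04  0.03 -0.02] gap 0.0511 q6 1.04
tool shift mm [  -6.8 -101.     6.8] turn first deg -62.12
shift mm after turn 86.1 -53.2 7.0
(np.int32(1131), array([ 0.5811, -0.0287,  0.1029]), np.float64(0.1033), ((581.0889282226562, -21.728374481201172), (11.319591522216797, 41.651309967041016), 10.092745780944824), np.float64(91.7))
(np.int32(1210), array([ 0.4571, -0.1051,  0.1101]), np.float64(0.1113), ((454.4993591308594, -105.67451477050781), (41.47480010986328, 12.988322257995605), 14.391026496887207), np.float64(-165.7))
(np.int32(1933), array([ 0.4321, -0.0109,  0.1063]), np.float64(0.1101), ((429.796875, -9.63564682006836), (41.44190979003906, 13.614065170288086), 72.6076889038086), np.float64(72.4))
(np.int32(252), array([ 0.5858, -0.0188,  0.1091]), np.float64(0.1106), ((587.1400756835938, -18.65979766845703), (41.372657775878906, 13.295352935791016), 83.73409271240234), np.float64(83.9))
(np.int32(41), array([ 0.4701, -0.0965,  0.1065]), np.float64(0.1097), ((470.665771484375, -96.55574035644531), (6.316136360168457, 13.700851440429688), 55.043968200683594), np.float64(149.5))
(np.int32(257), array([ 0.4304, -0.0073,  0.1097]), np.float64(0.1106), ((429.74432373046875, -7.210826873779297), (41.279319763183594, 12.903908729553223), 72.27770233154297), np.float64(72.5))
```

View pics/w2.png

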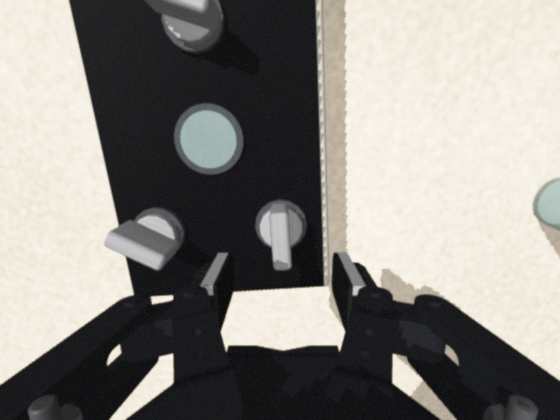

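Bolt b's tab at (281,240) is parallel to the cover edge. It measures 14.4° against a housing yaw of 14.3°. On to bolt a.

Request:
play_rows([
  [[0,0,0],-7],
  [[0,0,0],-7],
  [[0,0,0],-7],
  [[0,0,0],-7],
  [[0,0,0],-7],
  [[0,0,0],-7],
  [[0,0,0],-7],
  [[0,0,0],-7],
])

```text
time: 6.58
position: [0.4539, -0.1043, 0.1636]
tcp_rot: [0.834, 0.551, -0.001, -0.001]
ft_force: [0.4, -0.1, -0.1]
finger_gap: 0.0512
```

Request:
play_rows([
  [[0,0,0],-6.1],
  [[0.017,-0.0105,0],0],
  [[0.017,-0.0105,0],0],
  [[0.017,-0.0105,0],0],
  [[0.017,-0.0105,0],0],
  [[0.017,-0.0105,0],0],
  [[0,0,0],0],
])

```text
time: 7.17
position: [0.4282, -0.0051, 0.1637]
tcp_rot: [0.805, 0.594, -0.001, -0.002]
ft_force: [-0.0, 0.4, -0.5]
finger_gap: 0.051
```

```bash
python3 -c "
from h import *
from rig import camera
plan(.430,-.0077,72.5,.098)
c=camera('wrist');cv2.imwrite('pics/w3.png',c['color'])
for t in tabs(cloud(c)): print(t)
"
```

```text
t 7.1667 pos [ 0.4282 -0.0051  0.1637] yaw 72.87 tilt [ 0.0011 -0.0037 -1.    ] f [-0.   0.4 -0.5] m [-0.04 -0.02  0.08] gap 0.051 q6 0.15
tool shift mm [-2.   2.7 65.7] turn first deg 0.37
shift mm after turn -1.9 2.5 65.7
(np.int32(2720), array([ 0.5836, -0.0175,  0.1056]), np.float64(0.1089), ((586.288330078125, -19.544281005859375), (42.10832214355469, 14.472855567932129), 84.09571838378906), np.float64(83.0))
(np.int32(1262), array([ 0.4304, -0.0056,  0.1101]), np.float64(0.1112), ((429.5042419433594, -8.250612258911133), (41.730491638183594, 12.962075233459473), 73.07894134521484), np.float64(73.4))
(np.int32(218), array([ 0.4429, -0.1017,  0.0965]), np.float64(0.0959), ((442.2429504394531, -101.9561538696289), (19.005901336669922, 2.4343624114990234), 14.689533233642578), np.float64(-164.7))
```

View pics/w3.png

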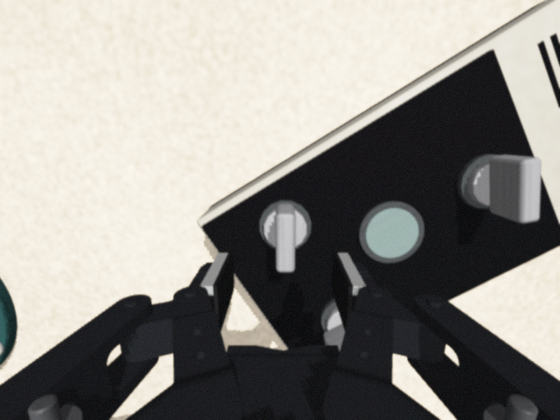

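Tab a is at (286,238), slightly right of the jaw midpoint (281). I'll correct for that and descend.

Request:
play_rows([
  [[-0.0015,0.002,0.011],0],
  [[0,0,0.011],0],
  [[0,0,0.011],0],
  [[0,0,0.011],0],
  [[0,0,0.011],0],
  [[0,0,0.01],0],
  [[0,0,0],0],
])

```text
time: 7.8
position: [0.4294, -0.0098, 0.0971]
tcp_rot: [0.806, 0.592, -0.002, -0.002]
ft_force: [-0.9, 0.4, 0.1]
finger_gap: 0.051
```

Request:
play_rows([
  [[0,0,0],0],
  [[0,0,0],0],
  [[0,0,0],0],
  [[0,0,0],0],
  [[0,0,0],0],
  [[0,0,0],0],
], jaw=0)

```text
time: 8.3
position: [0.4287, -0.0089, 0.1011]
tcp_rot: [0.805, 0.593, -0.002, -0.003]
ft_force: [-9.8, 2.5, 7.5]
finger_gap: 0.0123
```

```bash
python3 -c "
from h import *
plan(.430,-.0077,72.5,.098)
"
```

```text
t 8.3 pos [ 0.4287 -0.0089  0.1011] yaw 72.73 tilt [-3.0e-04 -6.7e-03 -1.0e+00] f [-9.8  2.5  7.5] m [0.35 1.62 0.05] gap 0.0123 q6 0.15
tool shift mm [1.5 0.9 3.1] turn first deg 0.23
shift mm after turn 1.5 0.9 3.1
```

Request:
play_rows([
  [[0,0,0],4],
  [[0,0,0],7],
  [[0,0,0],7],
  [[0,0,0],7],
  [[0,0,0],7],
  [[0,0,0],7],
  [[0,0,0],7],
  [[0,0,0],6],
])

```text
time: 8.97
position: [0.4277, -0.008, 0.1011]
tcp_rot: [0.984, 0.177, -0.004, -0.003]
ft_force: [-12.8, 6.0, 10.7]
finger_gap: 0.0122
```

```bash
python3 -c "
from h import *
plan(.430,-.0077,72.5,.098)
"
```

```text
t 8.9667 pos [ 0.4277 -0.008   0.1011] yaw 20.42 tilt [-0.0071 -0.0066 -1.    ] f [-12.8   6.   10.7] m [0.82 2.08 0.1 ] gap 0.0122 q6 1.06
tool shift mm [2.3 0.5 3.1] turn first deg -52.08
shift mm after turn 1.0 2.1 3.1
```

Request:
play_rows([
  [[0,0,0],4],
  [[0,0,0],2],
  [[0,0,0],1],
  [[0,0,0],1],
  [[0,0,0],1],
  [[0,0,0],0],
])

```text
time: 9.47
position: [0.4276, -0.0078, 0.1011]
tcp_rot: [0.995, 0.104, -0.004, -0.002]
ft_force: [-12.8, 6.1, 10.1]
finger_gap: 0.0124
```

```bash
python3 -c "
from h import *
plan(.430,-.0077,72.5,.098)
"
```

```text
t 9.4667 pos [ 0.4276 -0.0078  0.1011] yaw 11.92 tilt [-0.0082 -0.0052 -1.    ] f [-12.8   6.1  10.1] m [0.83 2.06 1.14] gap 0.0124 q6 1.21
tool shift mm [2.4 0.4 3.1] turn first deg -60.58
shift mm after turn 0.8 2.2 3.1
```

Request:
play_rows([
  [[0,0,0],1.2],
  [[0,0,0],0],
])

```text
time: 9.63
position: [0.4276, -0.0078, 0.1011]
tcp_rot: [0.996, 0.094, -0.004, -0.002]
ft_force: [-13.9, 4.9, 10.7]
finger_gap: 0.0124
```

Request:
play_rows([
  [[0,0,0],0],
  [[0,0,0],0],
  [[0,0,0],0],
  [[0,0,0],0],
], jaw=0.6)

```text
time: 9.97
position: [0.4319, -0.01, 0.1008]
tcp_rot: [0.996, 0.091, 0.001, 0.0]
ft_force: [0.3, -0.2, -0.3]
finger_gap: 0.051
```

Request:
play_rows([
  [[0,0,-0.015],0],
  [[0,0,-0.015],0],
  [[0,0,-0.015],0],
  [[0,0,-0.015],0],
  [[0,0,-0.005],0],
  [[0,0,0],0],
])

```text
time: 10.47
position: [0.4325, -0.0102, 0.167]
tcp_rot: [0.996, 0.091, 0.002, 0.001]
ft_force: [0.4, -0.1, -0.9]
finger_gap: 0.0512
```

```bash
python3 -c "
from h import *
from rig import camera
plan(.5875,-.0188,83.8,.160)
c=camera('wrist');cv2.imwrite('pics/w4.png',c['color'])
for t in tabs(cloud(c)): print(t)
c=camera('top')
for t in tabs(cloud(c)): print(t)
"
```

```text
t 10.4667 pos [ 0.4325 -0.0102  0.167 ] yaw 10.48 tilt [ 0.0038  0.0015 -1.    ] f [ 0.4 -0.1 -0.9] m [-0.02  0.01 -0.01] gap 0.0512 q6 1.23
tool shift mm [150.8  36.7   7.7] turn first deg -73.32
shift mm after turn 8.1 155.0 7.0
(np.int32(506), array([ 0.5796, -0.029 ,  0.0981]), np.float64(0.0973), ((579.9337158203125, -24.854888916015625), (31.56080436706543, 3.492055654525757), 89.26897430419922), np.float64(84.8))
(np.int32(1865), array([ 0.4558, -0.1023,  0.1067]), np.float64(0.1104), ((454.3095703125, -105.14337158203125), (42.26246643066406, 13.354269027709961), 14.420088768005371), np.float64(-166.4))
(np.int32(1214), array([ 0.4325, -0.0083,  0.1101]), np.float64(0.1113), ((429.9983215332031, -8.667502403259277), (41.405643463134766, 13.104592323303223), 14.361186027526855), np.float64(-165.6))
(np.int32(255), array([ 0.5858, -0.0187,  0.109 ]), np.float64(0.1106), ((587.2158203125, -18.56539535522461), (41.26329803466797, 13.58349609375), 83.9289779663086), np.float64(84.0))
(np.int32(278), array([ 0.4544, -0.1028,  0.1088]), np.float64(0.1103), ((454.0015869140625, -103.97505950927734), (42.229736328125, 13.387675285339355), 13.872607231140137), np.float64(-165.5))
```

View pics/w4.png

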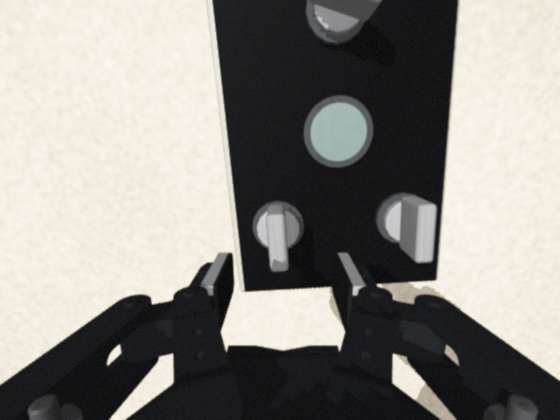

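Tabs a (278,235) and b (418,228) both lie along the base at about 14.4°. On to bolt c.

Request:
play_rows([
  [[0.025,0.006,0],0],
  [[0.025,0.006,0],0],
  [[0.025,0.006,0],0],
  [[0.025,0.006,0],0],
  [[0.025,0.006,0],0],
  [[0.025,0.006,0],0],
])

```text
time: 11.07
position: [0.5858, -0.0179, 0.1632]
tcp_rot: [0.996, 0.091, -0.002, -0.0]
ft_force: [1.2, -1.1, -0.2]
finger_gap: 0.0514
```

Request:
play_rows([
  [[0,0,0],-7],
  [[0,0,0],-7],
  [[0,0,0],-7],
  [[0,0,0],-7],
  [[0,0,0],-7],
  [[0,0,0],-7],
  [[0,0,0],-7],
  [[0,0,0],-7],
])

```text
time: 11.73
position: [0.5846, -0.0178, 0.1632]
tcp_rot: [0.835, 0.551, -0.001, -0.001]
ft_force: [0.5, -0.3, -0.4]
finger_gap: 0.0513
```

Request:
play_rows([
  [[0,0,0],-7],
  [[0,0,0],-7],
  [[0,0,0],-3.3],
  [[0,0,0],0],
  [[0,0,0],0],
])

```text
time: 12.15
position: [0.5847, -0.0179, 0.1638]
tcp_rot: [0.745, 0.667, -0.001, -0.001]
ft_force: [-0.3, 0.7, 0.1]
finger_gap: 0.0511
```

```bash
python3 -c "
from h import *
from rig import camera
plan(.587,-.019,83.9,.098)
c=camera('wrist');cv2.imwrite('pics/w5.png',c['color'])
for t in tabs(cloud(c)): print(t)
"
```

```text
t 12.15 pos [ 0.5847 -0.0179  0.1638] yaw 83.69 tilt [-1.0e-04 -2.5e-03 -1.0e+00] f [-0.3  0.7  0.1] m [-0.03 -0.03 -0.01] gap 0.0511 q6 -0.02
tool shift mm [-0.9  2.5 65.8] turn first deg -0.21
shift mm after turn -0.9 2.4 65.8
(np.int32(1270), array([ 0.5874, -0.017 ,  0.11  ]), np.float64(0.1112), ((587.1749267578125, -19.512109756469727), (41.43035888671875, 12.936436653137207), 84.02980041503906), np.float64(84.3))
(np.int32(1539), array([ 0.4354, -0.007 ,  0.1081]), np.float64(0.1109), ((430.03753662109375, -8.76551628112793), (43.037200927734375, 13.014786720275879), 14.313681602478027), np.float64(-166.2))
(np.int32(120), array([ 0.4439, -0.1019,  0.1018]), np.float64(0.1017), ((444.3476867675781, -102.00801086425781), (11.596900939941406, 2.465472459793091), 20.254179000854492), np.float64(-164.8))
```

View pics/w5.png

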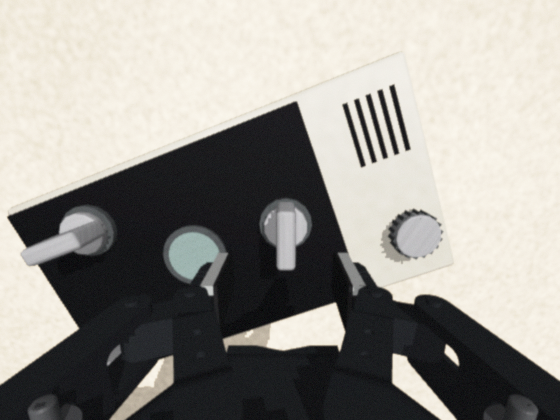

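Tab c is at (286,238), a little right of the jaw midpoint. The dial at (415,235) is well clear.

Request:
play_rows([
  [[-0.001,0.0025,0.011],0],
  [[0,0,0.011],0],
  [[0,0,0.011],0],
  [[0,0,0.011],0],
  [[0,0,0.011],0],
  [[0,0,0.01],0],
  [[0,0,0],0],
])

```text
time: 12.78
position: [0.5858, -0.0189, 0.0966]
tcp_rot: [0.744, 0.668, -0.002, -0.002]
ft_force: [-0.3, -0.3, -1.3]
finger_gap: 0.0515
```

Request:
play_rows([
  [[0,0,0],0],
  [[0,0,0],0],
  [[0,0,0],0],
  [[0,0,0],0],
  [[0,0,0],0],
  [[0,0,0],0],
], jaw=0)

```text
time: 13.28
position: [0.5867, -0.019, 0.1015]
tcp_rot: [0.744, 0.668, -0.001, -0.001]
ft_force: [-4.8, -0.1, 3.4]
finger_gap: 0.0123
```

Request:
play_rows([
  [[0,0,0],4],
  [[0,0,0],7],
  [[0,0,0],7],
  [[0,0,0],7],
  [[0,0,0],7],
  [[0,0,0],7],
  [[0,0,0],7],
  [[0,0,0],7],
])

```text
time: 13.95
position: [0.5865, -0.019, 0.1015]
tcp_rot: [0.965, 0.263, -0.001, -0.0]
ft_force: [-5.5, 0.3, 4.4]
finger_gap: 0.0123
```

```bash
python3 -c "
from h import *
plan(.587,-.019,14.4,.098)
"
```

```text
t 13.95 pos [ 0.5865 -0.019   0.1015] yaw 30.47 tilt [-0.0021 -0.0012 -1.    ] f [-5.5  0.3  4.4] m [-0.02  0.87  0.07] gap 0.0123 q6 0.91
tool shift mm [0.4 0.2 3.5] turn first deg 16.07
shift mm after turn 0.5 0.1 3.5
```

Request:
play_rows([
  [[0,0,0],6],
  [[0,0,0],5],
  [[0,0,0],3],
  [[0,0,0],2],
  [[0,0,0],1],
  [[0,0,0],1.5],
  [[0,0,0],0],
])

```text
time: 14.53
position: [0.5865, -0.0189, 0.1015]
tcp_rot: [0.994, 0.108, -0.001, 0.0]
ft_force: [-5.3, -0.0, 4.0]
finger_gap: 0.012
```

```bash
python3 -c "
from h import *
plan(.587,-.019,14.4,.098)
"
```

```text
t 14.5333 pos [ 0.5865 -0.0189  0.1015] yaw 12.43 tilt [-2.6e-03 -1.0e-04 -1.0e+00] f [-5.3 -0.   4. ] m [0.07 0.92 0.99] gap 0.012 q6 1.23
tool shift mm [0.5 0.2 3.5] turn first deg -1.97
shift mm after turn 0.5 0.2 3.5
```

Request:
play_rows([
  [[0,0,0],1.5],
  [[0,0,0],0],
])

```text
time: 14.7
position: [0.5865, -0.0189, 0.1015]
tcp_rot: [0.995, 0.096, -0.001, 0.0]
ft_force: [-5.7, -0.1, 4.9]
finger_gap: 0.0121
```

Request:
play_rows([
  [[0,0,0],0],
  [[0,0,0],0],
  [[0,0,0],0],
  [[0,0,0],0],
], jaw=0.6)

```text
time: 15.03
position: [0.5881, -0.0193, 0.1006]
tcp_rot: [0.996, 0.094, 0.001, 0.0]
ft_force: [-0.4, -0.1, 0.9]
finger_gap: 0.0517
```

Request:
play_rows([
  [[0,0,-0.02],0],
  [[0,0,-0.02],0],
  [[0,0,-0.02],0],
  [[0,0,-0.02],0],
  [[0,0,-0.02],0],
  [[-0.02,0,-0.02],0],
  [[-0.02,0,-0.02],0],
  [[0,0,0],0],
])

```text
time: 15.7
position: [0.5484, -0.0274, 0.2463]
tcp_rot: [0.996, 0.094, 0.004, 0.001]
ft_force: [0.9, 0.4, 1.3]
finger_gap: 0.051
```

```bash
python3 -c "
from h import *
from rig import camera
plan(.587,-.019,14.4,.2)
for n in ['wrist','top','scene']:
  c=camera(n);cv2.imwrite('pics/f_'+n+'.png',c['color'])
  W=cloud(c);print(n,housing(W)[0])
  for t in tabs(W): print(t)
"
```

```text
t 15.7 pos [ 0.5484 -0.0274  0.2463] yaw 10.74 tilt [ 0.008   0.0036 -1.    ] f [0.9 0.4 1.3] m [ 0.04 -0.08 -0.02] gap 0.051 q6 1.23
tool shift mm [39.1 -1.3 46.6] turn first deg -3.66
shift mm after turn 39.4 1.4 46.3
wrist ((545.0846557617188, -31.184432983398438), (337.4909362792969, 180.40968322753906), 14.429289817810059)
(np.int32(657), array([ 0.5878, -0.0202,  0.1112]), np.float64(0.1114), ((587.1961059570312, -20.294588088989258), (41.65996170043945, 12.962096214294434), 14.219011306762695), np.float64(-165.7))
(np.int32(340), array([ 0.4519, -0.1027,  0.1076]), np.float64(0.1108), ((452.468017578125, -101.67597961425781), (42.05813217163086, 11.030651092529297), 26.893112182617188), np.float64(-158.9))
(np.int32(634), array([ 0.4343, -0.0093,  0.1077]), np.float64(0.1109), ((430.2578125, -9.037951469421387), (41.677555084228516, 13.28761100769043), 14.405914306640625), np.float64(-164.3))
top ((472.0992736816406, -47.89422607421875), (192.752685546875, 179.94744873046875), 14.251933097839355)
(np.int32(275), array([ 0.4543, -0.1029,  0.1087]), np.float64(0.1102), ((454.166
[... 1074 characters left out ...]
95114135742, 67.59387969970703), (270.6737365722656, 55.46488952636719), 81.12443542480469), np.float64(83.2))
(np.int32(436), array([ 0.4347, -0.0091,  0.1041]), np.float64(0.1049), ((431.5627136230469, -6.1948957443237305), (42.78330993652344, 15.010252952575684), 15.186081886291504), np.float64(-162.9))
(np.int32(542), array([ 0.4597, -0.1055,  0.1045]), np.float64(0.106), ((455.9246826171875, -103.2681884765625), (43.165077209472656, 14.279609680175781), 15.381695747375488), np.float64(-162.3))
(np.int32(565), array([ 0.5913, -0.0211,  0.1044]), np.float64(0.1058), ((589.126708984375, -18.237850189208984), (41.640045166015625, 14.703731536865234), 14.557079315185547), np.float64(-164.1))
```

View pics/f_wrist.png

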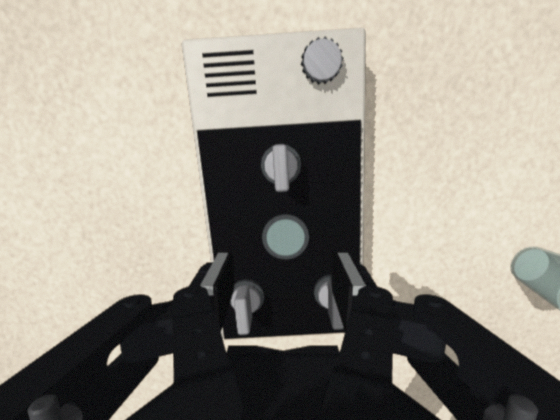

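All three tabs, at (281,165), (243,308) and (337,303), lie along the base. The housing hasn't moved and the gripper is clear. Handing in.

```bash
python3 -c "
from rig import close_job
print(close_job())"
```

```text
the job is handed in; nothing more can be done
None
```

All three bolts are turned clockwise to their end stops in the order b, a, c. The gripper let go of each one, and I handed the job in at about 16 s of the 56 s allowed.

- **End stops:** turning each bolt the last few degrees raised the wrist moment by at least 1 N m. The last readings were about 1.5 N m for b, 1.1 for a and 1.0 for c. I then turned a and c a little over 1° further.
- **Tab angles:** in the close wrist and top views the tabs lie at 14.0–14.4°, against 14.2–14.4° for the housing. The scene camera is coarser and read 14.6–15.4°.
- **Disagreeing reading:** one final wrist-camera value for b gave 27°. The finger was hiding part of that tab, and the top view and an earlier clear wrist view gave 14.3–14.4°.
- **Forces and housing:** wrist force read at most about 19 N, while turning a, where the grip was 1–2 mm off centre. The housing did not move, and I never went near the dial.

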